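Unclamp the tube block from the shaker and put it in the tray

ROBOT

A 6-joint arm with a two-finger parallel gripper is mounted at the origin on the work surface. World frame = base frame: x ahead of the robot, y to its left, z up, the work surface at z = 0. Lengths are in mm, angles in rad, forces in N, time in s.
With the tool pointing down it reaches from about 300 to 775 mm from the base axis. Payload 14.6 kg.
Tool frame: the origin (TCP) lies at the very end of the fingers, on their centre line; the grasp point (between the pads) lies 19 mm behind it; z points along the fingers, y is the line along which they close (so a half turn about z gives the same grasp; the last joint's range is limited). The gripper opens to 94 mm and grips with 3 to 60 N. Pads are 16 mm wide; open, the fingers measure 119 mm over their backs; the gripper's body (75 mm by 177 mm) begins 78 mm behind the grasp point.
Start: joints at [1.25, 0.3, 1.521, -0, 1.321, -0.067], TCP at [138.094, 532.371, 205.446] pointing down, gripper open.
Joint ranges: [-3.03, 3.03], [-0.79, 2.21], [0.23, 2.52], [-1.04, 4.18], [0, 3.07], [-2.55, 2.55]. Speed limits (rad/s): [2.22, 2.22, 2.57, 3.14, 3.14, 3.14].

INTERFACE

Orientations are given as [roll, pitch, yaw] about the fixed x, y, z axes, in that order (R = Rz(yaw) Ry(pitch) Rx(roll)).
In Python, from cell import manip, optics gives the robot as it stands.
- The arm moves only by the shell command python3 -m crank 'ROWS' [FORCE]. ROWS is JSON, a list of rows, each a list of 7 numbers: the opening in per cent of the stroke, from 0 (shut) to 100 (fully open), then the shift along the tool's x, y, z in mm, then the turn, a rotation vector about the tool's x, y, z in rad. A call has 1 to 10 rows; each row is the pose to reach, as a shift and turn from the pose commanded when the call began, along the tool's axes at that moment; what a row does not reach only later rows make up. A row lasts 1/10 s, in which the tool goes at most 50 mm and 8.59 degrees, less where a joint would pass 70% of its speed; a pose out of reach is approached as far as the arm can. A call with a gripper value outside its range is refused whole. The fingers move at their own pace and stop on an object; FORCE is the grip in N (left out, the last holds). Time passes only in rows, so rows that repeat a pose let the fingers close. It gives the time, the measured TCP pose, the force, the opening and the grip force at its end, in the units of the state.
- manip.read_state(): the state, without advancing time (a new reading comes with each control period).
- optics.camera(name): name is "scene" or "top"; returns (picture, depth): 420x560x3 uint8, red, green, blue; 420x560 float32, mm along the optical axis (not along the pixel's ray), 0 where there is no reading.
- optics.calibration(name): a dict with "camera_matrix" (3x3 intrinsics, pixels), "R" (3x3) and "t" (3): a world point X has camera coordinates R X + t. Camera axes: x right, y down, z forward; pixel columns grow to the right and rows downward; lengths in mm; the calibration is good to about 2 mm. A picture is of the moment at which its call begins. calibration takes no time and is no camera call.
- manip.sign_off(): hands the job in; it is judged then, once.
The state is a dict: "clock": time; "joints": joint angles; "qd": joint speeds; "effort": joint torques, N m; "eef_pos": TCP position; "eef_rot": TCP orientation; "wrist_force": force on the tool from outside, world axes, zero at the start; "moment": the same for the moment, N m; "finger_gap": finger opening in mm; "finger_force": force on a finger pad.
Only numpy, scipy, OpenCV 4.12 (cv2) and the standard library are available. Lean on these libraries where they do the work, as an engineer would, in place of code of your own. Each camera call takes 0.05 s, during which the arm holds its last target. There are 200 camera calls.

TASK

The shaking run is finished. Slide the shaker's clamp jaw wide open, away from the drilled aluminium tube block it holds, then lift the block out and set it down (do not drop it) upright and flat on the floor of the shallow grey tray. Leave the jaw open.

Things in the scene. Friction and masses are not known exactly. Their poses are not given: they have to be found in the camera images.
- jaw (a joint): Sliding steel jaw of the clamp on the fixed orange bench shaker (160 x 250 mm, platform 75 mm above the bench). Metres: 0 closed, 0.05 fully open at its stop; starts at 0 to 0.004. 4 N friction, no spring: stays where left. 56 mm wide, 54 mm high; its lip overhangs the block's top by 9 mm when closed. A fixed jaw 32 mm high stands at the block's other end; the long sides are free.
- jaw_grip (a point): Centre of the black upright grip post on the sliding jaw; moves with it. Post: 28 mm along point x, 20 mm along y; this point is 155 mm above the bench, 15 mm below the post's top, 27 mm above the jaw's top face. The jaw opens along the point's +y (level, within 0.35 rad of world +y); z is up. With the jaw closed the block's centre is 68 mm away along -y.
- block: Drilled aluminium tube block held in the clamp: 50 mm along x, 80 mm along y (jaw direction), 45 mm high, 12 holes of 11 mm in its top (3 x 4), 0.28 to 0.56 kg. Origin: centre of its underside, z up. It stands on the platform, 75 mm above the bench; grasp it from above across the 50 mm. (The lower square block with four large holes, loose on the bench, is a spare: not this one.)
- tray: Shallow open grey plastic tray on the bench, fixed, 140 mm along its x, 180 mm along its y, 20 mm high, walls 4 mm, floor 4 mm thick. Origin at the centre of its underside, on the bench; z up.
Not all that is in view belongs to the job. Leave any blue or yellow look-alike of the block alone.

How it is judged (in metres and radians):
On the way, in this order (a step that is already met when the one before it is completed fails the run):
1. the jaw is slid open by more than 30 mm while the block still stands in the clamp (value of joint jaw above 0.03 m and distance of block from where it was at the start of the episode below 0.03 m), for 0.1 s.
2. the block is lifted clear of the clamp, its underside more than 110 mm above the bench (height (world z) of block above 0.11 m), for 0.1 s.
At the end, for the whole second after the job is handed in: The block is at rest in the tray: its centre within 50 mm (tray x) and 70 mm (tray y) of the tray's centre, its underside less than 12 mm above the tray's underside, upright within 0.12 rad; the jaw is still open by more than 30 mm (x of block in the frame of tray between -0.05 and 0.05 m and y of block in the frame of tray between -0.07 and 0.07 m and z of block in the frame of tray below 0.012 m and angle between block's own z axis and vertical below 0.12 rad and value of joint jaw above 0.03 m and linear speed of block below 0.02 m/s and angular speed of block below 0.2 rad/s); the robot touches nothing.
It fails at once if the block is dropped: it falls free, touching nothing, with its underside more than 50 mm above the bench and out of the clamp (height (world z) of block above 0.05 m and distance of block from where it was at the start of the episode above 0.03 m and contact force between block and anything else below 0.02 N).
It also fails if it takes over 48 s, if anything falls off the work surface, if the arm or the gripper's body presses on something with over 40 N, if the wrist force passes 120 N, or if a joint passes its speed limit or range.

## Working session

There is one attempt and no reset: what is moved stays moved. The work goes in short steps, Python scripts to look and compute and a shell command to move; the robot and the scene stay as the last step left them, time stands still between calls to the robot, and variables do not carry over. Pictures are saved under pics/ and viewed, at most 10 in all, crops included, and the job is handed in when it is done.

```bash
mkdir -p pics; ls
python3 - <<'E'
from cell import manip, optics
import cv2,numpy as np
s=manip.read_state();print(s['clock'],s['eef_pos'],s['eef_rot'],s['finger_gap'])
for n in('scene','top'):
    p,d=optics.camera(n);np.savez(f'pics/{n}0.npz',p=p,d=d)
    cv2.imwrite(f'pics/{n}0.png',p[:,:,::-1]);c=optics.calibration(n);R=np.array(c['R']);print(n,c['camera_matrix'],-R.T@np.array(c['t']),R[2])
E
```

```text
pics
0.0 [138.01932488 532.12987192 204.89445718] [-3.14046681e+00 -7.32167964e-05  2.88778091e+00] 94.3858272165968
scene [[433.1898061    0.         275.55372351]
 [  0.         433.1898061  209.80676951]
 [  0.           0.           1.        ]] [ 949.47881884 -612.78975347  734.58956343] [-0.48478085  0.5895885  -0.64604406]
top [[442.33299105   0.         275.32224431]
 [  0.         442.33299105 208.71533062]
 [  0.           0.           1.        ]] [ 387.30683869  -38.50337243 1067.16308682] [ 0.08183859 -0.01374168 -0.99655086]
```

View pics/scene0.png

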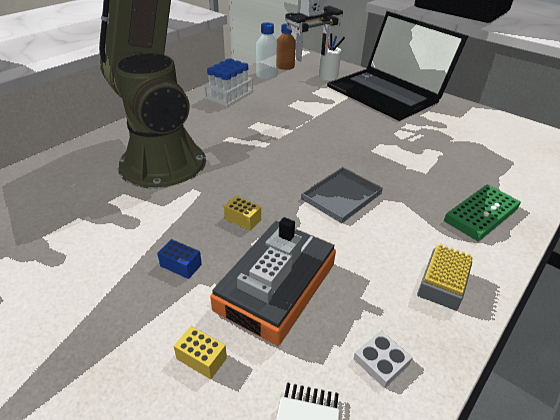

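View pics/top0.png

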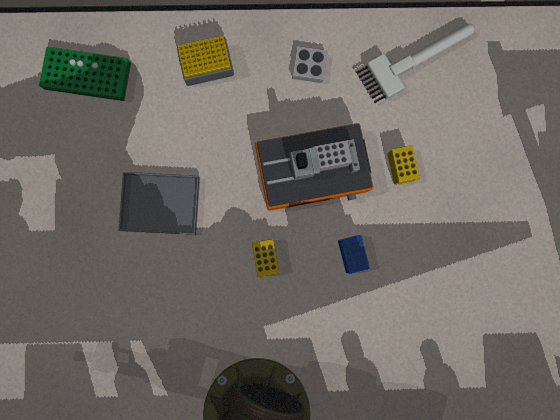

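The scene shows the clamped grey block at scene (268,265) / top (335,155). These could be taken for it:
- yellow blocks at scene (242,212) and (200,350)
- the blue block at (180,257)
- the grey four-hole spare at (383,357)

I choose the grey 3x4-hole block in the orange shaker's clamp. The black post is at top (302,160) and the tray at top (160,203). Next I check the choice in a close crop and measure.

```bash
cat > h.py <<'E'
import numpy as np,cv2
from cell import optics
def cloud(n,d):
    c=optics.calibration(n);K=np.array(c['camera_matrix']);R=np.array(c['R']);t=np.array(c['t'])
    v,u=np.mgrid[:420,:560]
    P=np.stack([(u-K[0,2])/K[0,0]*d,(v-K[1,2])/K[1,1]*d,d],-1)
    return (P-t)@R
def rect(m,X):
    q=X[m][:,:2].astype(np.float32);(c,s,a)=cv2.minAreaRect(q);return len(q),np.round(c,1),np.round(s,1),round(a,1),'z',np.round(np.median(X[m][:,2]),1)
def big(m):
    n,l,s,_=cv2.connectedComponentsWithStats(m.astype(np.uint8),connectivity=4);return l==1+np.argmax(s[1:,4])
E
python3 - <<'E'
from h import *
for n,b in(('top',(100,110,400,250)),('scene',(190,150,400,360))):
    f=np.load(f'pics/{n}0.npz');p=f['p'].astype(int);X=cloud(n,f['d']);z=X[...,2]
    v,u=np.mgrid[:420,:560]
    g=(u>b[0])&(u<b[2])&(v>b[1])&(v<b[3])&(f['d']>0)
    near=g&(X[...,1]<100)
    br=p.max(-1);sat=br-p.min(-1)
    print(n,'platform',rect(big(near&(abs(z-75)<5)),X))
    print('blocktop',rect(big(near&(abs(z-120)<3)),X))
    print('jawtop',rect(big(near&(abs(z-128)<5)),X))
    print('post',rect(big(near&(z>160)&(z<180)),X))
    tr=g&(X[...,1]>120)
    print('trayall',rect(big(tr&(z>2.5)&(z<30)&(br<160)),X))
    print('rim',rect(big(tr&(z>14)&(z<28)),X))
    print('jaw col zs',[np.round(X[r,c],0).tolist() for r,c in ([(160,302),(157,316),(155,335),(200,160),(165,245),(230,230)] if n=='top' else [(223,287),(240,283),(265,268),(195,340),(380,480)])])
f=np.load('pics/top0.npz')['p'][110:220,240:390,::-1]
g=np.load('pics/scene0.npz')['p'][210:345,200:350,::-1]
cv2.imwrite('pics/crop.png',np.hstack([cv2.resize(f,(400,400*110//150+67)),cv2.resize(g,(400,360))]))
E
```

```text
top platform (4969, array([ 569.9, -143.3]), array([150.9, 240.3]), 9.6, 'z', np.float64(75.7))
blocktop (674, array([ 582.6, -180.1]), array([50.3, 72.1]), 9.9, 'z', np.float64(120.6))
jawtop (495, array([ 566.3, -118.5]), array([58.3, 57.8]), 9.8, 'z', np.float64(129.0))
post (137, array([ 563.4, -107.6]), array([28.8, 19.7]), 10.3, 'z', np.float64(170.3))
trayall (4168, array([495.7, 223.7]), array([197. , 151.9]), 86.8, 'z', np.float64(5.5))
rim (529, array([493.4, 224.2]), array([181.4, 140.6]), 86.1, 'z', np.float64(20.3))
jaw col zs [[561.0, -108.0, 168.0], [574.0, -141.0, 131.0], [579.0, -183.0, 121.0], [501.0, 224.0, 4.0], [583.0, 18.0, 2.0], [426.0, 57.0, 0.0]]
scene platform (4104, array([ 569.6, -143.6]), array([151.1, 243.1]), 9.5, 'z', np.float64(74.7))
blocktop (805, array([ 582.7, -177.3]), array([50.9, 79.7]), 9.8, 'z', np.float64(119.8))
jawtop (458, array([ 565.2, -118.6]), array([56.9, 56.2]), 10.9, 'z', np.float64(127.9))
post (141, array([ 563.9, -108.6]), array([28.5, 20.5]), 12.6, 'z', np.float64(169.0))
trayall (2210, array([490.2, 233.4]), array([207. , 156.3]), 88.2, 'z', np.float64(5.1))
rim (436, array([493.1, 223.6]), array([185. , 143.2]), 85.3, 'z', np.float64(18.4))
jaw col zs [[568.0, -113.0, 170.0], [565.0, -119.0, 126.0], [583.0, -186.0, 120.0], [493.0, 218.0, 5.0], [984.0, -59.0, 1.0]]
```

View pics/crop.png

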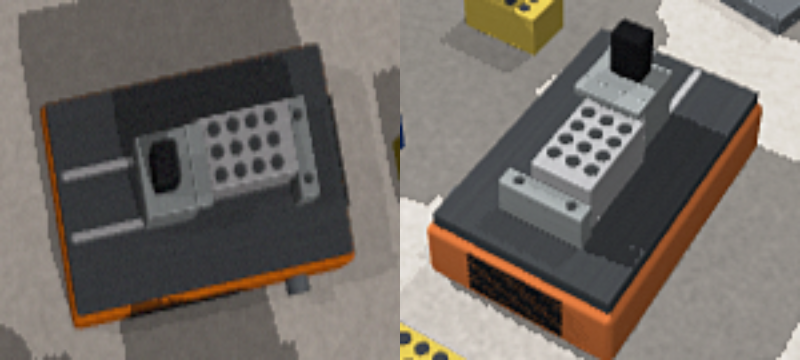

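The crop shows the grey 3x4 block clamped between the low fixed jaw (right end in the top view) and the lipped sliding jaw with the black post. The measured sizes and heights match the description: 50x80 top at z 120, post 28x20 at z 170, tray 181x140. The jaw yaw is about +0.17.

```bash
cat > go.py <<'E'
import sys,numpy as np
from cell import manip
from scipy.spatial.transform import Rotation as Ro
s=manip.read_state();x,y,z,yaw=map(float,sys.argv[1:])
R=Ro.from_euler('xyz',s['eef_rot']);T=Ro.from_euler('xyz',[np.pi,0,yaw])
print('t',s['clock'],'pos',np.round(s['eef_pos'],1),'shift',np.round(R.inv().apply(np.array([x,y,z])-s['eef_pos']),1),'turn',np.round((R.inv()*T).as_rotvec(),3),'j',np.round(s['joints'],2),'gap',round(s['finger_gap'],1),'F',np.round(s['wrist_force'],1))
E
python3 go.py 564 -108 200 1.741
```

```text
t 0.1 pos [138.  532.2 205. ] shift [-573.  -512.7    5.5] turn [-1.000e-03  1.000e-03  1.147e+00] j [ 1.25  0.3   1.52 -0.    1.32 -0.07] gap 93.7 F [-0.5  0.2 -1.2]
```

```bash
python3 -m crank '[[100,-35,-31,0,0,0,0.07],[100,-71,-64,1,0,0,0.14],[100,-107,-96,1,0,0,0.22],[100,-143,-128,1,0,0,0.29],[100,-179,-160,1,0,0,0.36],[100,-215,-192,2,0,0,0.43],[100,-251,-224,2,0,0,0.5],[100,-287,-256,2,0,0,0.57],[100,-322,-288,2,0,0,0.64],[100,-358,-320,3,0,0,0.72]]'; python3 go.py 564 -108 200 1.741
```

```text
clock: 1.1
eef_pos: [404.9, 130.8, 202.5]
eef_rot: [3.141, 0.0, 2.165]
wrist_force: [0.1, 0.8, -0.6]
finger_gap: 94.2
finger_force: 0.0
t 1.1 pos [404.9 130.8 202.5] shift [-287.    -1.8    2.6] turn [ 0.    -0.     0.424] j [ 0.23  0.02  1.85  0.    1.27 -0.37] gap 94.2 F [ 0.1  0.8 -0.6]
```

```bash
python3 -m crank '[[100,-40,0,0,0,0,0.07],[100,-80,0,1,0,0,0.14],[100,-120,0,1,0,0,0.21],[100,-160,0,1,0,0,0.28],[100,-200,-1,2,0,0,0.35],[100,-240,-1,2,0,0,0.424],[100,-287,-2,2,0,0,0.424],[100,-287,-2,2,0,0,0.424],[100,-287,-2,2,0,0,0.424]]'; python3 go.py 564 -108 137 1.741
```

```text
clock: 2.0
eef_pos: [563.7, -106.2, 199.6]
eef_rot: [-3.14, -0.001, 1.743]
wrist_force: [0.3, 0.4, -0.3]
finger_gap: 93.9
finger_force: 0.0
t 2.0 pos [ 563.7 -106.2  199.6] shift [-1.9  0.  62.6] turn [-0.001 -0.001  0.002] j [-0.25  0.36  1.46  0.    1.33 -0.42] gap 93.9 F [ 0.3  0.4 -0.3]
```

```bash
python3 -m crank '[[100,-2,0,20,0,0,0],[100,-2,0,40,0,0,0],[100,-2,0,62,0,0,0],[100,-2,0,62,0,0,0],[25,-2,0,62,0,0,0],[15,-2,0,62,0,0,0],[15,-2,0,62,0,0,0],[15,-2,0,62,0,0,0],[15,-2,0,62,0,0,0],[15,-2,0,62,0,0,0]]' 25;  python3 go.py 564 -108 137 1.741
```

```text
clock: 3.0
eef_pos: [564.3, -107.7, 138.6]
eef_rot: [3.141, 0.0, 1.744]
wrist_force: [0.0, -0.0, 0.6]
finger_gap: 49.4
finger_force: 0.0
t 3.0 pos [ 564.3 -107.7  138.6] shift [-0.2 -0.4  1.6] turn [0.    0.    0.003] j [-0.25  0.41  1.53 -0.    1.2  -0.43] gap 49.4 F [ 0.  -0.   0.6]
```

```bash
python3 -m crank '[[15,0,0,0,0,0,0],[15,0,0,0,0,0,0],[15,0,0,0,0,0,0],[15,0,0,0,0,0,0],[15,0,0,0,0,0,0],[15,0,0,0,0,0,0],[15,0,0,0,0,0,0]]' 25;  python3 go.py 564 -108 137 1.741
```

```text
clock: 3.7
eef_pos: [562.7, -108.0, 138.4]
eef_rot: [-3.137, -0.001, 1.743]
wrist_force: [-14.5, -1.7, 7.2]
finger_gap: 28.3
finger_force: 25.0
t 3.7 pos [ 562.7 -108.   138.4] shift [-0.2  1.3  1.4] turn [-0.004 -0.001  0.002] j [-0.25  0.41  1.53 -0.    1.2  -0.43] gap 28.3 F [-14.5  -1.7   7.2]
```

```bash
python3 -m crank '[[15,0,-1.5,0,0,0,0],[15,5,-1.5,0,0,0,0],[15,10,-1.5,0,0,0,0],[15,16,-1.5,0,0,0,0],[15,22,-1.5,0,0,0,0],[15,28,-1.5,0,0,0,0],[15,34,-1.5,0,0,0,0],[15,40,-1.5,0,0,0,0],[15,46,-1.5,0,0,0,0],[15,46,-1.5,0,0,0,0]]' 30;  python3 go.py 564 -108 137 1.741
```

```text
clock: 4.7
eef_pos: [554.7, -61.7, 138.4]
eef_rot: [-3.141, -0.001, 1.744]
wrist_force: [-1.6, 2.5, 1.3]
finger_gap: 27.5
finger_force: 30.0
t 4.7 pos [554.7 -61.7 138.4] shift [-47.2   1.2   1.3] turn [-0.    -0.001  0.003] j [-0.18  0.38  1.57  0.    1.19 -0.35] gap 27.5 F [-1.6  2.5  1.3]
```

```bash
python3 -m crank '[[60,0,0,0,0,0,0],[100,0,0,0,0,0,0],[100,0,0,0,0,0,0],[100,0,0,0,0,0,0],[100,0,0,0,0,0,0],[100,0,0,-20,0,0,0],[100,0,0,-50,0,0,0],[100,0,0,-90,0,0,0],[100,40,0,-120,0,0,0],[100,80,0,-120,0,0,0]]'
python3 -m crank '[[100,40,0,0,0,0,0],[100,80,0,0,0,0,0],[100,120,0,0,0,0,0],[100,120,0,0,0,0,0]]'
python3 - <<'E'
from h import *
out=[]
for n in('top','scene'):
    p,d=optics.camera(n);X=cloud(n,d);z=X[...,2]
    g=(d>0)&(X[...,0]>490)&(X[...,0]<650)&(X[...,1]<-20)&(X[...,1]>-270)
    print(n,'block',rect(big(g&(abs(z-120)<3)),X),'post',rect(big(g&(z>160)&(z<180)),X),'jawtop',rect(big(g&(abs(z-128)<5)),X))
    b=(slice(110,220),slice(240,390)) if n=='top' else (slice(210,320),slice(200,350))
    out.append(cv2.resize(p[b][:,:,::-1],(400,293)))
cv2.imwrite('pics/open.png',np.hstack(out))
E
python3 go.py 582 -178 180 1.741
```

```text
clock: 5.7
eef_pos: [542.1, 16.5, 262.7]
eef_rot: [3.135, 0.001, 1.742]
wrist_force: [0.5, -0.5, 0.1]
finger_gap: 93.9
finger_force: 0.0
clock: 6.1
eef_pos: [519.6, 137.9, 258.6]
eef_rot: [3.141, -0.001, 1.748]
wrist_force: [0.1, -0.4, -1.6]
finger_gap: 93.8
finger_force: 0.0
top block (739, array([ 582.3, -176.3]), array([50.3, 80. ]), 9.3, 'z', np.float64(120.6)) post (137, array([555.4, -61.3]), array([27.6, 19.9]), 10.6, 'z', np.float64(170.2)) jawtop (504, array([557. , -70.9]), array([56.6, 54.9]), 9.5, 'z', np.float64(128.9))
scene block (808, array([ 582.2, -176.4]), array([50.9, 81.2]), 9.8, 'z', np.float64(119.8)) post (126, array([556.6, -62.1]), array([27.2, 21.6]), 11.1, 'z', np.float64(168.4)) jawtop (422, array([557.9, -72.2]), array([56.6, 55.2]), 10.9, 'z', np.float64(128.1))
t 6.2 pos [520.4 134.8 258.4] shift [-318.7    6.4   78.5] turn [-0.     0.     0.004] j [ 0.19  0.24  1.48 -0.    1.43  0.01] gap 94.3 F [-0.1  0.4 -0.1]
```

View pics/open.png

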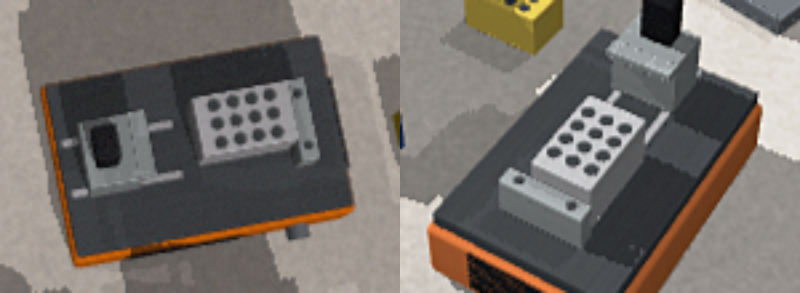

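The jaw is open about 47 mm and the block is still in place at (582,-176). Next is the block grasp.

```bash
python3 -m crank '[[100,-40,1,0,0,0,0],[100,-85,2,0,0,0,0],[100,-130,3,0,0,0,0],[100,-175,4,0,0,0,0],[100,-220,5,0,0,0,0],[100,-265,6,20,0,0,0],[100,-300,6,40,0,0,0],[100,-317,6,60,0,0,0],[100,-317,6,80,0,0,0],[100,-317,6,80,0,0,0]]' >/dev/null; python3 go.py 582.2 -176.3 93 1.741
```

```text
t 7.2 pos [ 579.4 -178.5  175.6] shift [ 1.5  3.5 82.6] turn [-0.004 -0.002  0.   ] j [-0.36  0.45  1.38 -0.    1.31 -0.53] gap 94.1 F [0.4 0.7 0.2]
```

```bash
python3 -m crank '[[100,0,0,0,0,0,0],[100,0,0,0,0,0,0]]' >/dev/null; python3 go.py 582.2 -176.3 93 1.741
```

```text
t 7.4 pos [ 581.3 -177.1  180. ] shift [ 0.8  0.9 87. ] turn [0.002 0.001 0.003] j [-0.36  0.45  1.38 -0.    1.31 -0.53] gap 93.8 F [-0.3  0.4  0.1]
```

```bash
python3 -m crank '[[100,1,1,25,0,0,0],[100,1,1,50,0,0,0],[100,1,1,70,0,0,0],[100,1,1,87,0,0,0],[100,1,1,87,0,0,0],[60,1,1,87,0,0,0],[40,1,1,87,0,0,0],[40,1,1,87,0,0,0],[40,1,1,87,0,0,0],[40,1,1,87,0,0,0]]' 40
python3 -m crank '[[40,0,0,0,0,0,0],[40,0,0,0,0,0,0],[40,0,0,0,0,0,0]]' 40
```

```text
clock: 8.4
eef_pos: [581.9, -175.8, 91.8]
eef_rot: [3.141, 0.0, 1.744]
wrist_force: [-0.1, 0.0, 0.2]
finger_gap: 57.3
finger_force: 0.0
clock: 8.7
eef_pos: [581.8, -175.8, 91.6]
eef_rot: [-3.142, 0.0, 1.744]
wrist_force: [-1.0, -0.3, 3.1]
finger_gap: 50.3
finger_force: 40.0
```

```bash
python3 -m crank '[[35,1,0,0,0,0,0],[35,2,0,-4,0,0,0],[35,2,0,-12,0,0,0],[35,2,0,-24,0,0,0],[35,2,0,-40,0,0,0],[35,2,0,-60,0,0,0],[35,2,0,-80,0,0,0],[35,2,0,-100,0,0,0],[35,2,0,-110,0,0,0],[35,2,0,-110,0,0,0]]' 50
python3 go.py 493.3 223.9 200 1.49
```

```text
clock: 9.7
eef_pos: [581.9, -173.9, 203.2]
eef_rot: [3.139, 0.001, 1.744]
wrist_force: [0.1, 0.4, -3.5]
finger_gap: 49.6
finger_force: 50.0
t 9.7 pos [ 581.9 -173.9  203.2] shift [407.1 -18.8   2.6] turn [0.003 0.001 0.254] j [-0.35  0.43  1.35  0.    1.36 -0.52] gap 49.6 F [ 0.1  0.4 -3.5]
```

```bash
python3 -m crank '[[35,0,0,-12,0,0,0],[35,15,-1,-25,0,0,0],[35,45,-2,-25,0,0,0.03],[35,80,-4,-25,0,0,0.06],[35,115,-6,-25,0,0,0.09],[35,150,-8,-25,0,0,0.12],[35,185,-9,-25,0,0,0.15],[35,220,-10,-25,0,0,0.18],[35,255,-12,-25,0,0,0.21],[35,290,-13,-25,0,0,0.25]]'
python3 go.py 493.3 223.9 110 1.49
```

```text
clock: 10.7
eef_pos: [517.7, 111.6, 227.0]
eef_rot: [3.141, -0.0, 1.493]
wrist_force: [-0.4, -0.5, -4.3]
finger_gap: 49.7
finger_force: 50.0
t 10.7 pos [517.7 111.6 227. ] shift [110.  -33.1 117. ] turn [ 0.    -0.     0.003] j [0.14 0.24 1.55 0.   1.35 0.22] gap 49.7 F [-0.4 -0.5 -4.3]
```

```bash
python3 -m crank '[[35,30,-9,10,0,0,0],[35,60,-18,20,0,0,0],[35,85,-25,40,0,0,0],[35,105,-31,65,0,0,0],[35,107,-33,90,0,0,0],[35,107,-33,115,0,0,0],[35,107,-33,115,0,0,0],[35,107,-33,115,0,0,0]]'
python3 go.py 493.3 223.9 24 1.49
python3 - <<'E'
from h import *
p,d=optics.camera('scene');cv2.imwrite('pics/held.png',cv2.resize(p[100:280,270:440,::-1],(566,600)))
E
```

```text
clock: 11.5
eef_pos: [494.0, 219.2, 112.4]
eef_rot: [3.142, -0.0, 1.494]
wrist_force: [0.1, 0.0, -2.7]
finger_gap: 49.7
finger_force: 50.0
t 11.5 pos [494.  219.2 112.4] shift [ 4.6 -1.1 88.4] turn [ 0.    -0.     0.004] j [0.35 0.37 1.65 0.   1.12 0.43] gap 49.7 F [ 0.1  0.  -2.7]
```

View pics/held.png

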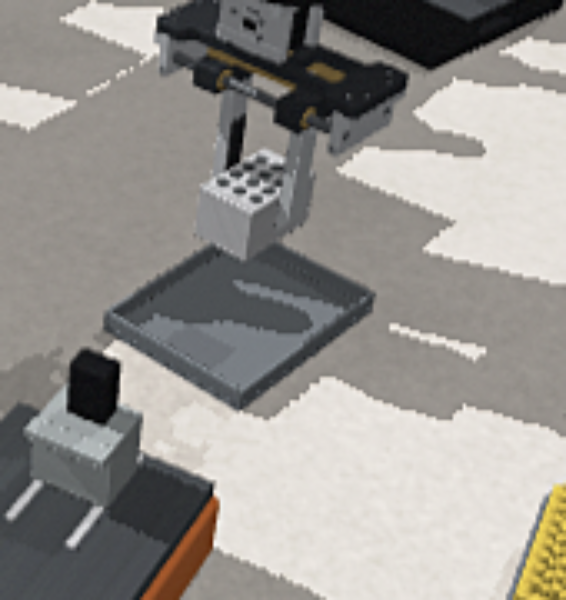

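The block hangs level in the fingers above the tray, at crop (245,205). It should touch the tray floor at a TCP height of about 20.6, so I go down to 25 and then feel for contact.

```bash
python3 -m crank '[[35,2,-1,20,0,0,0],[35,4,-1,40,0,0,0],[35,4,-1,60,0,0,0],[35,4,-1,75,0,0,0],[35,4,-1,84,0,0,0],[35,4,-1,87,0,0,0],[35,4,-1,87,0,0,0],[35,4,-1,87,0,0,0]]'
python3 -m crank '[[35,0,0,1,0,0,0],[35,0,0,2,0,0,0],[35,0,0,3,0,0,0],[35,0,0,3,0,0,0]]'
```

```text
clock: 12.35
eef_pos: [493.9, 223.1, 25.5]
eef_rot: [3.14, -0.001, 1.494]
wrist_force: [0.5, 0.3, -3.7]
finger_gap: 49.8
finger_force: 50.0
clock: 12.75
eef_pos: [493.3, 222.9, 21.3]
eef_rot: [-3.141, 0.0, 1.494]
wrist_force: [-0.4, -0.3, -3.6]
finger_gap: 49.7
finger_force: 50.0
```

```bash
python3 -m crank '[[35,0,0,0.5,0,0,0],[35,0,0,1,0,0,0],[35,0,0,1,0,0,0],[35,0,0,1,0,0,0]]'
```

```text
clock: 13.15
eef_pos: [493.4, 223.0, 20.6]
eef_rot: [3.141, -0.0, 1.494]
wrist_force: [-1.9, -0.3, 1.1]
finger_gap: 49.5
finger_force: 50.0
```

The force changed sign, so the block is on the floor. Release and retreat.

```bash
python3 -m crank '[[58,0,0,0,0,0,0],[64,0,0,0,0,0,0],[70,0,0,0,0,0,0],[76,0,0,0,0,0,0],[76,0,0,0,0,0,0],[76,0,0,0,0,0,0],[76,0,0,0,0,0,0],[76,0,0,0,0,0,0]]' 
python3 -m crank '[[76,0,0,-10,0,0,0],[76,0,0,-30,0,0,0],[76,0,0,-60,0,0,0],[76,0,0,-100,0,0,0],[76,0,0,-140,0,0,0],[76,40,0,-180,0,0,0],[76,80,0,-200,0,0,0],[76,120,0,-200,0,0,0],[76,160,0,-200,0,0,0],[76,160,0,-200,0,0,0]]'
python3 - <<'E'
from h import *
out=[]
for n in('top','scene'):
    p,d=optics.camera(n);X=cloud(n,d);z=X[...,2]
    g=(d>0)&(X[...,0]>425)&(X[...,0]<560)&(X[...,1]>135)&(X[...,1]<310)
    print(n,'block',rect(big(g&(abs(z-49)<5)),X))
    j=(d>0)&(X[...,0]>490)&(X[...,0]<650)&(X[...,1]<-20)&(X[...,1]>-270)
    print('post',rect(big(j&(z>160)&(z<180)),X))
    b=(slice(110,260),slice(100,400)) if n=='top' else (slice(150,300),slice(200,500))
    out.append(cv2.resize(p[b][:,:,::-1],(600,300)))
cv2.imwrite('pics/end.png',np.vstack(out))
E
```

```text
clock: 13.95
eef_pos: [493.3, 223.0, 20.4]
eef_rot: [-3.142, -0.0, 1.494]
wrist_force: [0.4, -0.3, -0.6]
finger_gap: 71.7
finger_force: 0.0
clock: 14.95
eef_pos: [504.8, 386.1, 220.4]
eef_rot: [-3.141, -0.0, 1.497]
wrist_force: [0.1, -0.1, -0.6]
finger_gap: 71.5
finger_force: 0.0
top block (748, array([494.4, 222.3]), array([81.3, 50.1]), 85.4, 'z', np.float64(49.9))
post (136, array([555.3, -61.5]), array([28.2, 19.7]), 10.2, 'z', np.float64(170.1))
scene block (372, array([494.1, 221.9]), array([87.5, 53.7]), 86.4, 'z', np.float64(48.9))
post (129, array([557.6, -62.9]), array([26.6, 21.5]), 5.8, 'z', np.float64(168.7))
```

View pics/end.png

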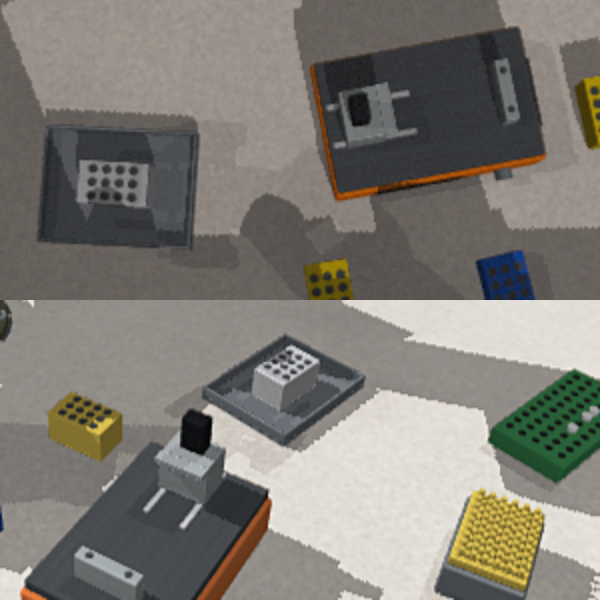

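The block stands upright at the tray's centre (crop (113,183)), with its top at z 49. The jaw is still open and the arm is clear.

```bash
python3 -c "
from cell import manip
print(manip.sign_off())"
```

```text
the job is handed in; nothing more can be done
None
```

The job is handed in at about 15 s of the 48 s allowed: the jaw is open about 47 mm, the block stands upright and flat at the tray's centre, and the arm is clear; no verdict was returned.

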